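# Load a sample tube into the empty bay of the lying rack

### The arm

A 6-joint arm with a two-finger parallel gripper is mounted at the origin on the work surface. World frame = base frame: x ahead of the robot, y to its left, z up, the work surface at z = 0. Lengths are in m, angles in rad, forces in N, time in s.
With the tool pointing down it reaches from about 0.325 to 0.85 m from the base axis. Payload 15.5 kg.
Tool frame: the origin (TCP) lies on the centre line of the jaws, within the pads' length; the fingertips stand 17 mm ahead of it and the grasp point (between the pads) lies 2 mm behind it (tips_ahead is the distance from the TCP to the fingertips, in m); z points along the fingers, y is the line along which they close (so a half turn about z gives the same grasp; the last joint's range is limited). The gripper opens to 91 mm and grips with 3 to 60 N. Pads are 32 mm wide; open, the fingers measure 118 mm over their backs; the gripper's body (76 mm by 178 mm) begins 60 mm behind the grasp point.
Start: joints at [-1.413, 0.494, 1.345, -0, 1.302, -0.096], TCP at [0.157, -0.605, 0.231] pointing down, gripper open.
Joint ranges: [-2.91, 2.91], [-0.82, 2.16], [0.22, 2.67], [-1.22, 4.37], [0.12, 2.79], [-3.08, 3.08]. Speed limits (rad/s): [1.89, 1.89, 2.57, 3.01, 3.01, 3.01].

### API

Orientations are given as a unit quaternion [w, x, y, z].
In Python, from cell import * gives the robot as it stands.
- The arm moves only by the tool carry_out, never from a script. Its argument "series" is a list of rows, each a list of 2 entries, a list of its own where there are three numbers: the shift along the tool's x, y, z in units of 0.03 m (1.0 is 0.03 m), then the turn about the tool's z in units of 4 degrees (1.0 is 4 degrees). In form: [[[dx, dy, dz], spin], ...]. A call has 1 to 10 rows; each row shifts and turns the commanded pose from where the row before left it, along the tool's axes as they then stand; what a row does not reach is not made up. A row lasts 1/12 s, in which the tool goes at most 41.7 mm and 7.16 degrees, less where a joint would pass 70% of its speed; a pose out of reach is approached as far as the arm can. A call with a number of a shift or a turn outside -1 to 1 is refused whole. A call with a gripper value outside its range is refused whole. "fingers" is the opening, from -1 (shut) to 1 (fully open), set as the call begins (left out, the last holds). The fingers move at their own pace and stop on an object; "squeeze" is the grip in N (left out, the last holds). Time passes only in rows, so rows that do not move let the fingers close. It gives the time, the measured TCP pose, the force, the opening and the grip force at its end, in the units of the state.
- sense(): the state, without advancing time (a new reading comes with each control period).
- camera(name): name is "scene" or "top" or "wrist"; returns the picture (420x560x3 uint8, red, green, blue); there is no depth.
- calibration(name): a dict with "vfov" (degrees; the focal length in pixels is half the picture's height over the tangent of half this angle, whatever the lens; pixels are square), "cx", "cy" (the principal point, pixels), "dist_coeffs" ([k1, k2, p1, p2, k3] as OpenCV has them; the pictures are not rectified), "cam_to_world" (4x4, takes a point from camera to world coordinates). Camera axes: x right, y down, z forward; pixel columns grow to the right and rows downward; lengths in m; the calibration is good to about 2 mm. A picture is of the moment at which its call begins: read the wrist's pose just before it. calibration takes no time and is no camera call; for the wrist camera it gives the pose at the moment of the call.
- job_done(): hands the job in; it is judged then, once.
The state is a dict: "clock": time; "joints": joint angles; "dq": joint speeds; "tau": joint torques, N m; "ee_pos": TCP position; "tcp_rot": TCP orientation; "contact_force": force on the tool from outside, world axes, zero at the start; "wrist_torque": the same for the moment, N m; "finger_gap": finger opening in m; "gripper_force": force on a finger pad.
Only numpy, scipy, OpenCV 4.12 (cv2) and the standard library are available. Lean on these libraries where they do the work, as an engineer would, in place of code of your own. Each camera call takes 0.05 s, during which the arm holds its last target. There are 200 camera calls.

### The job

Load the long, thick sample tube from the wooden tray into the one empty bay of the rack. First free the clamp knob, slide the loading carriage until its trough is square in front of the empty bay and tighten the knob fully again; then lay the tube in the trough, rounded end towards the rack, and push it in until its flat black end is flush with the rack's front plate. Do not disturb the other tubes or anything else on the bench.

Things in the scene. Friction and masses are not known exactly. Their poses are not given: they have to be found in the camera images.
- rack: grey-painted base, 8 mm thick; origin on the bench under the front face of its upright grey plate (140 wide, 62 high, 12 thick); x points through the plate into the bays. Four 21 mm holes at y = -48, -16, 16, 48 mm, axes 38.6 mm above the bench; behind each, a lying bay on two rods, to a stop at x = 95 mm. Bars cross over the bays at 57 mm height. Three bays hold tubes, one is empty
- carriage (a joint): loading carriage, slides along the rack's y in front of the plate; value (m) = rack y of the trough's middle, -0.098 to 0.056; it starts clamped near its negative end. Stiff to move (about 2 N) when free, held fast when clamped
- trough (a point): middle of the trough on the carriage, on the axis that a tube lying in it has (38.6 mm above the bench); x along the trough towards the rack. The trough is two 8 mm steel rods 15 mm apart (tops 32 mm above the bench), 108 mm long, with its far end 2 mm before the plate and 54 mm beyond this point
- clamp (a joint): clamp knob on the carriage, upright axis 60 mm to the +y side of the trough; 0 = free (bar across the trough), 1.5 rad = fully tight (bar along the trough's x); turns clockwise seen from above to tighten. It begins to bite at about 0.95; tight is beyond 1.15
- clamp_grip (a point): on the knob's axis, 45 mm above the bench, in its black grip bar: 36 long, 10 wide, from 30 to 56 mm above the bench (a 32 mm disc from 28 to 32 mm); x of this frame lies along the trough at value 0, while the bar's long direction is this x turned by +1.5 rad about z
- sensor: black sensor head (20 x 24 mm, 58 mm high above the bench) fixed behind the stop plate of the empty bay. Its origin is the middle of a flush-seated tube in that bay: 45 mm behind the front face of the plate, on the hole's axis, 38.6 mm above the bench; x points into the bay
- sample: the tube to load: white, 18 mm diameter, 90 mm long, 35 g, rounded end at +x, flat black end at -x; origin at the middle of its axis. It lies in one of the tray's three cradles
- nose (a point): tip of the sample tube's rounded end, 45 mm from its middle along x
- tray: fixed wooden tray 120 x 160 x 8 mm; origin under its middle on the bench. Three cradles along x at y = -50, 0, 50 mm, each two 8 mm steel rods 15 mm apart with tops 16 mm above the bench; an 18 mm tube's axis lies 22.6 mm above the bench
- short_vial: bystander in the tray: white vial, 18 mm diameter, 55 mm long, same look; origin mid-axis
- slim_tube: bystander in the tray: white tube, 12 mm diameter, 90 mm long; origin mid-axis
- tube_a: tube already in the rack, 18 x 90 mm; origin mid-axis
- tube_b: tube already in the rack, as tube_a
- tube_c: tube already in the rack, as tube_a
- can: bystander: standing drinks can, 62 mm diameter, 115 mm high; origin under it
- multimeter: bystander: yellow multimeter 180 x 90 mm, 42 mm high with its dial; origin under its middle
- dish: bystander: white round dish, 86 mm diameter, 14 mm high; origin under it
Not all that is in view belongs to the job. Leave any blue or yellow look-alike of the sample alone.

How it is judged:
By the outcome, as a careful person would: the job done as asked, in the order asked, and still so for the second after the job is handed in, with the robot touching nothing.
It also fails if it takes over 64 s, if anything falls off the work surface, if the arm or the gripper's body presses on something with over 40 N, if the wrist force passes 120 N, or if a joint passes its speed limit or range.

## Working session

There is one attempt and no reset: what is moved stays moved. The work goes in short steps, Python scripts to look and compute and a tool call to move; the robot and the scene stay as the last step left them, time stands still between calls to the robot, and variables do not carry over. Pictures are saved under pics/ and viewed, at most 10 in all, crops included, and the job is handed in when it is done.

Besides the shell and the picture viewer there is one more tool, called after ">>>" by a JSON object that holds its "method" and its "body". carry_out: Moves the arm, as the interface text tells. Its arguments: {"type":"object","properties":{"series":{"type":"array","items":{"type":"array"}},"fingers":{"type":"number"},"squeeze":{"type":"number"}},"required":["series"]}

```bash
ls; mkdir -p pics; cat > h.py <<'E'
from cell import *
import numpy as np, cv2
def K(c,shape=(420,560)):
    f=shape[0]/2/np.tan(np.radians(c["vfov"])/2)
    return np.array([[f,0,c["cx"]],[0,f,c["cy"]],[0,0,1.]])
def ray(c,uv):
    p=cv2.undistortPoints(np.array(uv,float).reshape(-1,1,2),K(c),np.array(c["dist_coeffs"],float)).reshape(-1,2)
    T=np.array(c["cam_to_world"]); d=np.c_[p,np.ones(len(p))]@T[:3,:3].T
    return T[:3,3],d
def onplane(c,uv,z):
    o,d=ray(c,uv); return o+d*((z-o[2])/d[:,2])[:,None]
def proj(c,P):
    T=np.linalg.inv(np.array(c["cam_to_world"])); r,_=cv2.Rodrigues(T[:3,:3])
    return cv2.projectPoints(np.array(P,float).reshape(-1,1,3),r,T[:3,3],K(c),np.array(c["dist_coeffs"],float))[0].reshape(-1,2)
def save(n,img): cv2.imwrite("pics/"+n+".png",img[:,:,::-1])
E
python3 - <<'E'
from h import *
for n in ("top","scene"):
    save(n,camera(n)); c=calibration(n); print(n,c["vfov"],c["dist_coeffs"],np.round(c["cam_to_world"],3).tolist())
print(sense())
E
```

```text
pics
top 49.63198160011755 [-0.09143545  0.          0.          0.          0.        ] [[0.022, -0.999, 0.048, 0.463], [-1.0, -0.023, -0.003, 0.044], [0.004, -0.048, -0.999, 1.177], [0.0, 0.0, 0.0, 1.0]]
scene 56.753309412100464 [0.0165895 0.        0.        0.        0.       ] [[-0.413, 0.728, -0.548, 1.044], [0.911, 0.328, -0.251, 0.271], [-0.003, -0.602, -0.798, 0.82], [0.0, 0.0, 0.0, 1.0]]
{'clock': 0.1, 'joints': array([-1.41248470e+00,  4.94147884e-01,  1.34604967e+00,  4.46034754e-05,
        1.30249873e+00, -9.54859174e-02]), 'dq': array([ 0.00296411, -0.00110672, -0.00318269, -0.00061518,  0.00147822,
       -0.00125418]), 'tau': array([ 1.45328711e-03, -8.80241776e+01, -3.82542551e+01,  7.09882379e-02,
        4.82287270e-02, -9.76983119e-05]), 'ee_pos': array([ 0.15690214, -0.60466168,  0.2303878 ]), 'tcp_rot': array([-5.52216008e-04,  9.91959748e-01,  1.26552569e-01,  4.15881898e-06]), 'contact_force': array([-0.32475116, -0.17545835,  1.02082816]), 'wrist_torque': array([ 0.01495874, -0.02071698,  0.00086026]), 'gripper_force': 0.0, 'finger_gap': 0.09150189870004614}
```

View pics/top.png

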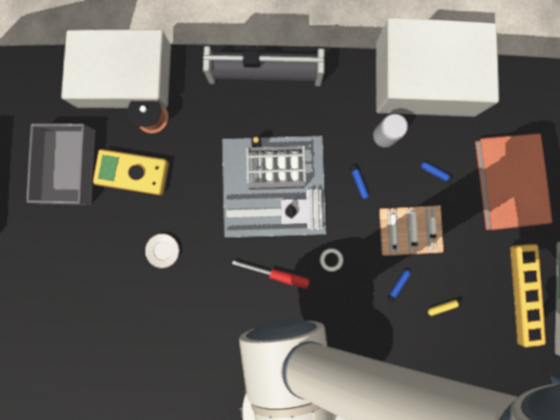

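View pics/scene.png

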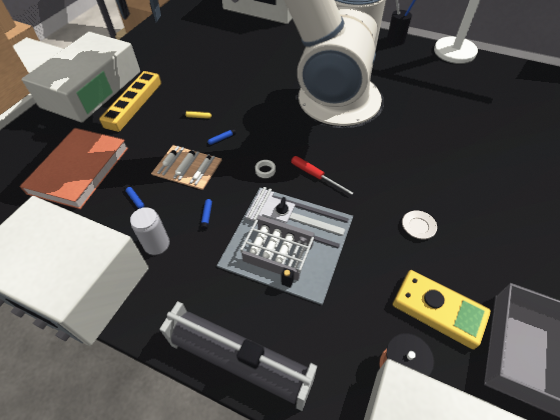

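The top view shows the rack around (275,185), with the sensor at (256,141), the knob at (291,211) and the trough at (315,208). The tray is around (411,230). I'll enlarge both.

```bash
python3 - <<'E'
import cv2,numpy as np
a=cv2.imread("pics/top.png")
r=cv2.resize(a[125:245,210:340],None,fx=4.5,fy=4.5,interpolation=cv2.INTER_CUBIC)
cv2.imwrite("pics/rackc.png",r)
t=cv2.resize(a[195:265,370:450],None,fx=7,fy=7,interpolation=cv2.INTER_CUBIC)
cv2.imwrite("pics/trayc.png",t)
E
```

```text
(no output)
```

View pics/rackc.png

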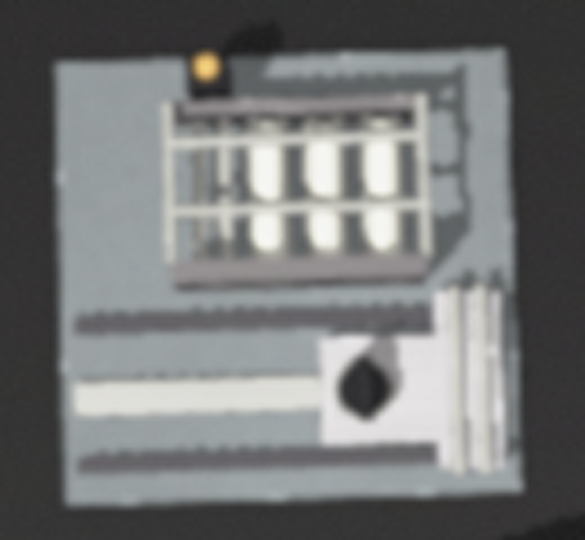

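View pics/trayc.png

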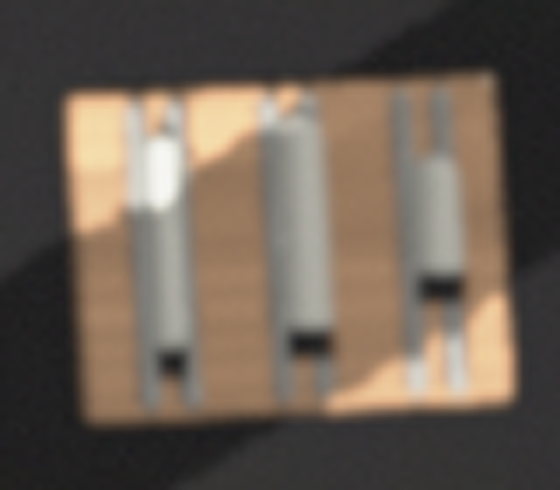

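The rack crop shows the empty bay on the left at (205,190), tubes at x≈268, 322 and 380, the knob at (365,387) and the trough middle at (472,380). In the tray crop, the sample is the middle, thick long tube: black end at (310,342), nose at (292,112). Next I'll make rough estimates.

```bash
python3 - <<'E'
from h import *
c=calibration("top")
R=lambda p:(np.array(p,float)+.5)/4.5-.5+[210,125]
T=lambda p:(np.array(p,float)+.5)/7-.5+[370,195]
b=onplane(c,R([(55,62),(505,48),(523,490),(66,505)]),.008); print("base",b.round(4).tolist())
for i in range(4):
    d=b[(i+1)%4]-b[i]; print(np.degrees(np.arctan2(d[1],d[0])),np.hypot(*d[:2]))
print("plate front top", onplane(c,R([(176,286),(430,276)]),.062).round(4).tolist())
print("knob",onplane(c,R([(365,387)]),.056))
print("trough rods ends",onplane(c,R([(458,290),(485,287),(458,468),(484,470)]),.032).round(4).tolist())
print("sensor",onplane(c,R([(208,75)]),.058))
print("sample",onplane(c,T([(295,115),(310,352)]),.0226).round(4).tolist())
tr=onplane(c,T([(66,95),(495,73),(515,402),(85,425)]),.008)[:,:2]; print("tray",tr.round(4).tolist(),tr.mean(0))
w=calibration("wrist"); print(np.round(w["cam_to_world"],3).tolist(),w["vfov"])
E
```

```text
base [[0.7006, 0.207, 0.008], [0.7146, -0.0533, 0.008], [0.4594, -0.0681, 0.008], [0.4449, 0.193, 0.008]]
-86.9095994174649 0.26070083860414023
-176.68296399228535 0.2556642261041171
93.1696322117371 0.26148379149810114
3.141555371476642 0.25602392153331005
plate front top [[0.5669, 0.1291, 0.062], [0.5755, -0.0098, 0.062]]
knob [[0.51412996 0.02436801 0.056     ]]
trough rods ends [[0.571, -0.0272, 0.032], [0.5731, -0.0423, 0.032], [0.471, -0.0291, 0.032], [0.4702, -0.0437, 0.032]]
sensor [[0.6848485  0.11496665 0.058     ]]
sample [[0.5216, -0.2868, 0.0226], [0.435, -0.2933, 0.0226]]
tray [[0.5279, -0.205], [0.5398, -0.3667], [0.4175, -0.3754], [0.4063, -0.2138]] [ 0.47284763 -0.29020872]
[[0.252, -0.925, -0.284, 0.238], [-0.968, -0.241, -0.072, -0.584], [-0.002, 0.293, -0.956, 0.384], [0.0, 0.0, 0.0, 1.0]] 64.19235978440354
```

>>> {"method": "carry_out", "body": {"series": [[[0.84, -0.865, 0], 0], [[0.84, -0.865, 0], 0], [[0.84, -0.865, 0], 0], [[0.84, -0.865, 0], 0], [[0.84, -0.865, 0], 0], [[0.84, -0.865, 0], 0], [[0.84, -0.865, 0], 0], [[0.84, -0.865, 0], 0], [[0.84, -0.865, 0], 0], [[0.84, -0.865, 0], 0]]}}

```text
clock: 0.93
ee_pos: [0.3361, -0.2888, 0.2309]
tcp_rot: [-0.0, 0.992, 0.126, -0.0]
contact_force: [0.8, 0.1, -0.0]
finger_gap: 0.0913
gripper_force: 0.0
```

>>> {"method": "carry_out", "body": {"series": [[[0.84, -0.865, 0], 0], [[0.84, -0.865, 0], 0], [[0.84, -0.865, 0], 0], [[0.84, -0.865, 0], 0], [[0.84, -0.865, 0], 0], [[0.84, -0.865, 0], 0], [[0.84, -0.865, 0], 0], [[0.84, -0.865, 0], 0], [[0.84, -0.865, 0], 0], [[0.84, -0.865, 0], 0]]}}

```text
clock: 1.77
ee_pos: [0.5149, 0.0258, 0.2308]
tcp_rot: [-0.0, 0.992, 0.127, -0.0]
contact_force: [0.4, -1.2, -0.5]
finger_gap: 0.091
gripper_force: 0.0
```

>>> {"method": "carry_out", "body": {"series": [[[0, 0, 0], 1], [[0, 0, 0], 1], [[0, 0, 0], 0.8], [[0, 0, 0], 0], [[0, 0, 0], 0], [[0, 0, 0], 0]], "fingers": -0.1}}

```text
clock: 2.27
ee_pos: [0.5144, 0.0238, 0.2309]
tcp_rot: [-0.0, 1.0, 0.03, -0.0]
contact_force: [0.1, -0.4, 0.4]
finger_gap: 0.0543
gripper_force: 0.0
```

```bash
python3 - <<'E'
from h import *
s=sense(); c=calibration("wrist"); save("w1",camera("wrist")); np.save("w1.npy",c,allow_pickle=True)
print(s["clock"],s["ee_pos"],s["tcp_rot"],s["joints"].round(2),s["contact_force"].round(2))
q=s["tcp_rot"];print(np.degrees(2*np.arctan2(q[2],q[1])))
E
```

```text
2.2667 [0.51437145 0.02382998 0.23085231] [-1.70514513e-05  9.99547790e-01  3.00700082e-02 -9.52533559e-05] [-0.07  0.34  1.61  0.    1.19  1.44] [ 0.11 -0.42  0.4 ]
3.4462886308305447
```

View pics/w1.png

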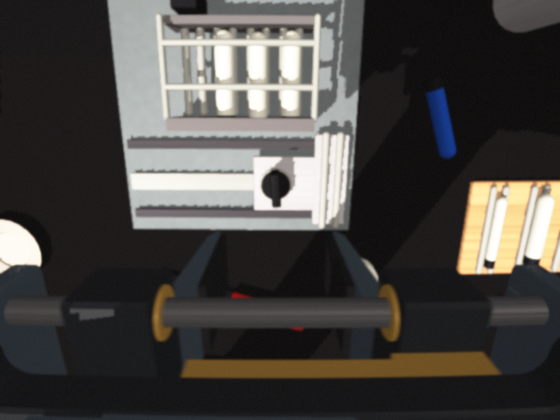

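The wrist view shows the knob bar at about (277,190), trough rods at x≈322 and 343, the rack plate's top at y≈122, and the empty bay at x≈195 under the sensor at (187,5). I'll enlarge this and mark the predicted points to refine the rack pose.

```bash
python3 - <<'E'
from h import *
c=np.load("w1.npy",allow_pickle=True).item()
a=cv2.imread("pics/w1.png")
x0,y0,s=120,0,2.5
r=cv2.resize(a[y0:y0+235,x0:x0+245],None,fx=s,fy=s,interpolation=cv2.INTER_CUBIC)
th=np.radians(3.3);o=np.array([.571,.0597])
def W(x,y,z): return [o[0]+np.cos(th)*x-np.sin(th)*y,o[1]+np.sin(th)*x+np.cos(th)*y,z]
v=-.092
P=[W(0,70,.062),W(0,-70,.062),W(12,70,.062),W(12,-70,.062),
 W(-56+18,v+.06*1000 if 0 else 0,.0)] if 0 else [(0,.07,.062),(0,-.07,.062),(.012,.07,.062),(.012,-.07,.062),
 (-.038,v+.06,.056),(-.074,v+.06,.056),(-.056,v+.065,.056),(-.056,v+.055,.056),
 (-.002,v+.0075,.032),(-.002,v-.0075,.032),(-.110,v+.0075,.032),(-.110,v-.0075,.032),
 (.05,-.048,.0476),(.05,-.016,.0476),(.05,.016,.0476)]
uv=proj(c,[W(*p) for p in P])
for p in (uv-[x0,y0]+.5)*s-.5:
    cv2.drawMarker(r,tuple(int(round(k)) for k in p),(0,0,255),cv2.MARKER_CROSS,9,1)
cv2.imwrite("pics/w1c.png",r)
E
```

```text
(no output)
```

View pics/w1c.png

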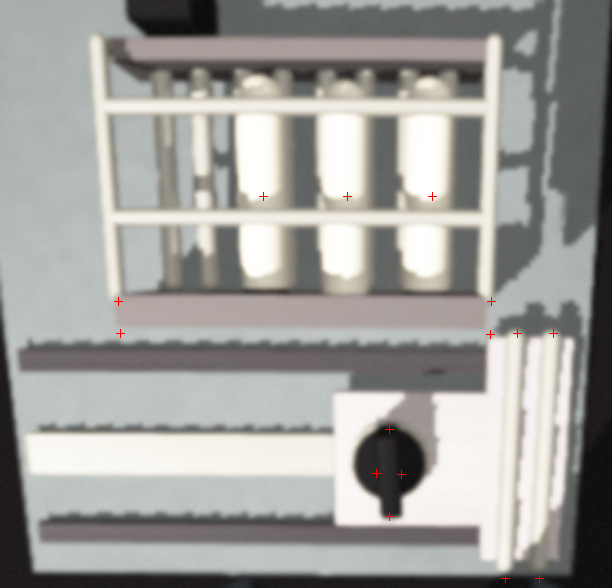

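The predictions match: the knob bar is centred near (390,473) in the crop and the plate front is about 2 mm further in than I assumed. Now I'll descend onto the knob and grip it.

>>> {"method": "carry_out", "body": {"series": [[[0.05, -0.02, 1], 0], [[0, 0, 1], 0], [[0, 0, 1], 0], [[0, 0, 1], 0], [[0, 0, 1], 0], [[0, 0, 0.5], 0], [[0, 0, 0.4], 0], [[0, 0, 0], 0]]}}

```text
clock: 2.98
ee_pos: [0.5147, 0.0245, 0.0518]
tcp_rot: [-0.0, 1.0, 0.03, -0.002]
contact_force: [-0.7, 0.0, -1.0]
finger_gap: 0.0412
gripper_force: 0.0
```

>>> {"method": "carry_out", "body": {"series": [[[0, 0, 0], 0], [[0, 0, 0], 0], [[0, 0, 0], 0], [[0, 0, 0], 0], [[0, 0, 0], 0], [[0, 0, 0], 0], [[0, 0, 0], 0], [[0, 0, 0], 0]], "fingers": -1, "squeeze": 20}}

```text
clock: 3.65
ee_pos: [0.5164, 0.0247, 0.0546]
tcp_rot: [0.0, 1.0, 0.029, 0.001]
contact_force: [-1.1, 2.0, 8.4]
finger_gap: 0.0098
gripper_force: 20.0
```

>>> {"method": "carry_out", "body": {"series": [[[0, 0, 0], -1], [[0, 0, 0], -1], [[0, 0, 0], -1], [[0, 0, 0], -1], [[0, 0, 0], -1], [[0, 0, 0], -1], [[0, 0, 0], -1], [[0, 0, 0], -1], [[0, 0, 0], -1], [[0, 0, 0], -1]]}}

```text
clock: 4.48
ee_pos: [0.5159, 0.0248, 0.0544]
tcp_rot: [-0.0, 0.929, 0.371, 0.0]
contact_force: [-1.6, 1.2, 6.6]
finger_gap: 0.0096
gripper_force: 20.0
```

>>> {"method": "carry_out", "body": {"series": [[[0, 0, 0], -1], [[0, 0, 0], -1], [[0, 0, 0], -1], [[0, 0, 0], -1], [[0, 0, 0], -1], [[0, 0, 0], -1], [[0, 0, 0], -1], [[0, 0, 0], -1], [[0, 0, 0], -1], [[0, 0, 0], -1]]}}

```text
clock: 5.32
ee_pos: [0.5146, 0.0248, 0.0543]
tcp_rot: [-0.001, 0.746, 0.666, -0.001]
contact_force: [-8.9, 0.8, 13.6]
finger_gap: 0.01
gripper_force: 20.0
```

>>> {"method": "carry_out", "body": {"series": [[[0, 0, 0], -0.7], [[0, 0, 0], 0], [[0, 0, 0], 0], [[0, 0, 0], 0]]}}

```text
clock: 5.65
ee_pos: [0.5145, 0.0248, 0.0543]
tcp_rot: [-0.001, 0.73, 0.683, -0.001]
contact_force: [-7.9, 1.6, 13.1]
finger_gap: 0.0102
gripper_force: 20.0
```

```bash
python3 - <<'E'
from h import *
s=sense(); q=s["tcp_rot"];print(s["ee_pos"],np.degrees(2*np.arctan2(q[2],q[1])),s["wrist_torque"],s["contact_force"],s["joints"])
E
```

```text
[0.5144565  0.02478027 0.05427129] 86.15621861223572 [0.19834241 1.40228575 0.09376194] [-7.86020377  1.6274612  13.0730145 ] [-6.78480690e-02  5.95555117e-01  1.79091252e+00  5.90338598e-06
  7.57508199e-01 -7.65721994e-04]
```

>>> {"method": "carry_out", "body": {"series": [[[0.5, -0.0625, 0], 0], [[0.5, -0.0625, 0], 0], [[0.5, -0.0625, 0], 0], [[0.5, -0.0625, 0], 0], [[0.5, -0.0625, 0], 0], [[0.5, -0.0625, 0], 0], [[0.5, -0.0625, 0], 0], [[0.5, -0.0625, 0], 0], [[0.5, -0.0625, 0], 0], [[0.15, -0.02, 0], 0]]}}

```text
clock: 6.48
ee_pos: [0.5069, 0.1665, 0.0543]
tcp_rot: [-0.0, 0.73, 0.683, -0.0]
contact_force: [-4.4, -1.6, 9.2]
finger_gap: 0.0096
gripper_force: 20.0
```

>>> {"method": "carry_out", "body": {"series": [[[0, 0, 0], 0], [[0, 0, 0], 0], [[0, 0, 0], 0]]}}

```text
clock: 6.73
ee_pos: [0.507, 0.1652, 0.0543]
tcp_rot: [-0.0, 0.73, 0.683, -0.0]
contact_force: [-6.1, 1.7, 9.2]
finger_gap: 0.0096
gripper_force: 20.0
```

```bash
python3 - <<'E'
from h import *
s=sense(); q=s["tcp_rot"];print(s["ee_pos"],np.degrees(2*np.arctan2(q[2],q[1])),s["wrist_torque"],s["contact_force"])
c=calibration("wrist"); w=camera("wrist"); save("w2",w); t=camera("top"); save("t2",t)
z=cv2.resize(t[120:250,200:345],None,fx=4.4,fy=4.4,interpolation=cv2.INTER_CUBIC); save("t2c",z)
save("c2",cv2.resize(np.hstack([cv2.resize(w,(400,300)),cv2.resize(z,(400,300))]),None,fx=1,fy=1))
E
```

```text
[0.50697867 0.16523026 0.05432188] 86.16010904106864 [ 0.3021047   1.03330322 -0.09276933] [-6.11169118  1.71949426  9.20329641]
```

View pics/c2.png

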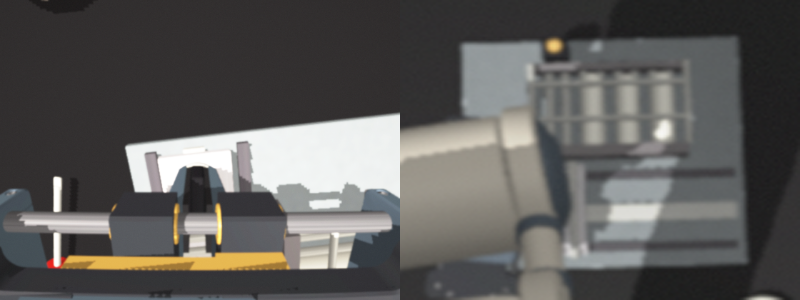

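The carriage followed, but the gripper hides the trough in both views. I'll release, rise and look at the alignment before clamping.

>>> {"method": "carry_out", "body": {"series": [[[0, 0, 0], 0], [[0, 0, 0], 0], [[0, 0, 0], 0], [[0, 0, -0.5], 0], [[0, 0, -1], 0], [[0, 0, -1], 0], [[-0.5, 0, -1], 0], [[-1, 0, -1], 0], [[-1, 0, -1], 0], [[-1, 0, -0.5], 0]], "fingers": -0.2}}

```text
clock: 7.67
ee_pos: [0.5017, 0.0604, 0.2361]
tcp_rot: [0.001, 0.73, 0.683, 0.001]
contact_force: [0.9, 0.3, 0.2]
finger_gap: 0.0366
gripper_force: 0.0
```

>>> {"method": "carry_out", "body": {"series": [[[-1, 0, 0], 0], [[-0.5, 0, 0], 0], [[0, 0, 0], 0], [[0, 0, 0], 0], [[0, 0, 0], 0]]}}

```text
clock: 8.08
ee_pos: [0.4978, 0.0168, 0.2328]
tcp_rot: [-0.0, 0.731, 0.683, 0.0]
contact_force: [-0.4, -0.4, -0.4]
finger_gap: 0.0366
gripper_force: 0.0
```

```bash
python3 - <<'E'
from h import *
s=sense(); c=calibration("wrist"); w=camera("wrist"); save("w3",w); np.save("w3.npy",c,allow_pickle=True)
print(s["ee_pos"]); 
th=np.radians(3.3);o=np.array([.572,.0600])
W=lambda x,y,z:[o[0]+np.cos(th)*x-np.sin(th)*y,o[1]+np.sin(th)*x+np.cos(th)*y,z]
v=.048
P=[(0,.07,.062),(0,-.07,.062),(-.038,v+.06,.056),(-.074,v+.06,.056),(-.002,v+.0075,.032),(-.002,v-.0075,.032),(-.110,v+.0075,.032),(-.110,v-.0075,.032),(.05,-.048,.0476),(.05,-.016,.0476),(.05,.016,.0476),(.093,.048,.0386)]
uv=proj(c,[W(*p) for p in P]); print(uv.round(0).tolist())
lo=np.maximum(uv.min(0)-15,0).astype(int); hi=(uv.max(0)+15).astype(int)
im=w[lo[1]:hi[1],lo[0]:hi[0]]; f=min(800/im.shape[1],600/im.shape[0]); r=cv2.resize(im,None,fx=f,fy=f,interpolation=cv2.INTER_CUBIC)
for p in (uv-lo+.5)*f-.5: cv2.drawMarker(r,tuple(int(round(k)) for k in p),(255,0,0),cv2.MARKER_CROSS,9,1)
save("w3c",r); print(lo,hi,f)
E
```

```text
[0.49784077 0.01676226 0.2327725 ]
[[344.0, 66.0], [353.0, 212.0], [297.0, 27.0], [257.0, 33.0], [337.0, 85.0], [338.0, 100.0], [231.0, 99.0], [233.0, 114.0], [397.0, 182.0], [396.0, 152.0], [395.0, 119.0], [435.0, 81.0]]
[215  12] [449 227] 2.7906976744186047
```

View pics/w3c.png

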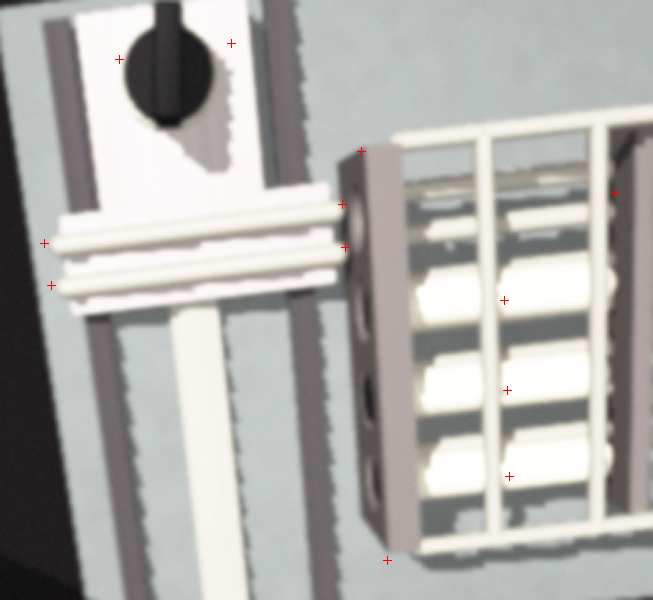

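In the crop, the trough rods run from (57,245) and (65,288) to (342,211) and (345,255). The holes in the plate front are near (355,218), (362,305), (370,395) and (374,480), and the plate's top front edge runs (366,145) to (388,550). The trough looks a few mm short of the bay, so I'll compute it.

```bash
python3 - <<'E'
from h import *
c=np.load("w3.npy",allow_pickle=True).item()
th=np.radians(3.3);o=np.array([.572,.06]); R=np.array([[np.cos(th),np.sin(th)],[-np.sin(th),np.cos(th)]])
U=lambda p,z:((R@(onplane(c,(np.array(p,float)+.5)/2.7907-.5+[215,12],z)[:,:2]-o).T).T*1000).round(1).tolist()
print("plate",U([(366,145),(388,550)],.062))
print("plate back",U([(400,143),(415,550)],.062))
print("holes",U([(355,218),(362,305),(370,395),(374,480)],.0386))
print("rodsL/R",U([(57,245),(65,288)],.031),U([(342,211),(345,255)],.031))
print("disc",U([(168,73)],.032)," bar end",U([(167,122)],.056))
print("tubes",U([(507,288),(507,377),(507,465)],.0386))
c=np.load("w1.npy",allow_pickle=True).item()
U=lambda p,z:((R@(onplane(c,(np.array(p,float)+.5)/2.5-.5+[120,0],z)[:,:2]-o).T).T*1000).round(1).tolist()
print("w1 plate",U([(119,327),(486,327)],.062),"tubes",U([(262.5,196),(346,196),(428,196)],.0386))
print("rods",U([(516,340),(551,340)],.031),U([(505,560),(540,560)],.031),"disc",U([(389,463)],.032))
E
```

```text
plate [[1.8, 71.7], [0.6, -66.4]]
plate back [[12.8, 71.0], [10.4, -67.6]]
holes [[1.0, 50.1], [1.4, 19.8], [2.2, -13.1], [1.6, -45.7]]
rodsL/R [[-105.7, 54.2], [-105.2, 38.8]] [[-2.0, 53.2], [-2.1, 37.8]]
disc [[-58.5, 106.0]]  bar end [[-61.2, 87.1]]
tubes [[54.1, 19.5], [53.3, -12.6], [52.6, -46.1]]
w1 plate [[1.3, 70.1], [1.5, -68.7]] tubes [[49.6, 17.2], [49.6, -15.2], [49.7, -47.1]]
rods [[-6.0, -84.8], [-5.9, -99.4]] [[-102.9, -84.4], [-102.9, -100.1]] disc [[-58.3, -32.2]]
```

The trough reads v ≈ +43.3 mm, 4.7 mm short because it slipped along the bar. I'll regrip harder and finish the slide. Turning the bar while holding TCP y will centre the rest.

>>> {"method": "carry_out", "body": {"series": [[[1, 0, 0], 0], [[1, 0, 0], 0], [[1, 0, 0], 0], [[1, 0, 0.5], 0], [[0.8, -0.03, 0.8], 0], [[0, 0, 1], 0], [[0, 0, 1], 0], [[0, 0, 1], 0], [[0, 0, 1], 0], [[0, 0, 0.6], 0]]}}

```text
clock: 8.97
ee_pos: [0.5052, 0.161, 0.053]
tcp_rot: [-0.001, 0.73, 0.683, -0.001]
contact_force: [-0.4, -0.8, 0.8]
finger_gap: 0.0369
gripper_force: 0.0
```

>>> {"method": "carry_out", "body": {"series": [[[0, 0, 0], 0], [[0, 0, 0], 0], [[0, 0, 0], 0], [[0, 0, 0], 0], [[0, 0, 0], 0], [[0, 0, 0], 0], [[0, 0, 0], 0]], "fingers": -1, "squeeze": 45}}

```text
clock: 9.55
ee_pos: [0.5066, 0.1604, 0.0572]
tcp_rot: [0.0, 0.731, 0.683, 0.0]
contact_force: [-5.6, 1.3, 7.0]
finger_gap: 0.0096
gripper_force: 45.0
```

>>> {"method": "carry_out", "body": {"series": [[[0.06, -0.007, 0], 0], [[0.06, -0.007, 0], 0], [[0.06, -0.007, 0], 0], [[0, 0, 0], 0], [[0, 0, 0], 0], [[0, 0, 0], 0]]}}

```text
clock: 10.05
ee_pos: [0.5064, 0.1658, 0.0572]
tcp_rot: [0.0, 0.73, 0.683, 0.0]
contact_force: [-5.4, 1.6, 6.7]
finger_gap: 0.0099
gripper_force: 45.0
```

>>> {"method": "carry_out", "body": {"series": [[[0, 0, 0], 0.8], [[0, 0, 0], 0.8], [[0, 0, 0], 0.8], [[0, 0, 0], 0.8], [[0, 0, 0], 0.8], [[0, 0, 0], 0.8], [[0, 0, 0], 0.8], [[0, 0, 0], 0.8], [[0, 0, 0], 0.8], [[0, 0, 0], 0.8]]}}

```text
clock: 10.88
ee_pos: [0.5055, 0.1657, 0.0571]
tcp_rot: [-0.0, 0.891, 0.454, -0.0]
contact_force: [-8.0, 0.8, 10.7]
finger_gap: 0.01
gripper_force: 45.0
```

>>> {"method": "carry_out", "body": {"series": [[[0, 0, 0], 0.8], [[0, 0, 0], 0.7], [[0, 0, 0], 0], [[0, 0, 0], 0], [[0, 0, 0], 0]]}}

```text
clock: 11.3
ee_pos: [0.5053, 0.1656, 0.0572]
tcp_rot: [-0.0, 0.913, 0.408, -0.0]
contact_force: [-9.4, 0.7, 11.4]
finger_gap: 0.0097
gripper_force: 45.0
```

```bash
python3 - <<'E'
from h import *
s=sense(); q=s["tcp_rot"];print(s["ee_pos"],np.degrees(2*np.arctan2(q[2],q[1])),s["wrist_torque"],s["contact_force"])
E
```

```text
[0.50534493 0.16563589 0.05715042] 48.134043485944254 [ 0.10135994  1.65681489 -0.10988933] [-9.41970665  0.66848885 11.44138336]
```

>>> {"method": "carry_out", "body": {"series": [[[0, 0, 0], 0.9], [[0, 0, 0], 0.9], [[0, 0, 0], 0.9], [[0, 0, 0], 0.9], [[0, 0, 0], 0.9], [[0, 0, 0], 0.9], [[0, 0, 0], 0.9], [[0, 0, 0], 0.9], [[0, 0, 0], 0.9], [[0, 0, 0], 0.9]]}}

```text
clock: 12.13
ee_pos: [0.5049, 0.1661, 0.0573]
tcp_rot: [-0.0, 0.995, 0.104, -0.001]
contact_force: [-13.8, 7.3, 18.6]
finger_gap: 0.0098
gripper_force: 45.0
```

>>> {"method": "carry_out", "body": {"series": [[[0, 0, 0], 0.9], [[0, 0, 0], 0.9], [[0, 0, 0], 0.8], [[0, 0, 0], 0], [[0, 0, 0], 0], [[0, 0, 0], 0]]}}

```text
clock: 12.63
ee_pos: [0.5049, 0.1663, 0.0573]
tcp_rot: [-0.0, 1.0, 0.016, -0.001]
contact_force: [-12.7, 9.5, 18.0]
finger_gap: 0.01
gripper_force: 45.1
```

```bash
python3 - <<'E'
from h import *
s=sense(); q=s["tcp_rot"];print(s["ee_pos"],np.degrees(2*np.arctan2(q[2],q[1])),s["wrist_torque"],s["contact_force"])
E
```

```text
[0.50488784 0.16634582 0.05734832] 1.7898379674113547 [1.85316722 2.5694794  1.01102193] [-12.71438767   9.46027098  17.97520201]
```

>>> {"method": "carry_out", "body": {"series": [[[0, 0, 0], 0], [[0, 0, 0], 0], [[0, 0, 0], 0], [[0, 0, -0.5], 0], [[0, 0, -1], 0], [[0, 0, -1], 0], [[0, 0, -1], 0], [[0, 0.5, -1], 0], [[0, 0.5, -1], 0], [[0, 0.5, -0.3], 0]], "fingers": -0.2}}

```text
clock: 13.47
ee_pos: [0.5095, 0.1202, 0.2345]
tcp_rot: [-0.0, 1.0, 0.015, 0.003]
contact_force: [0.9, 0.3, 1.0]
finger_gap: 0.0366
gripper_force: 0.0
```

>>> {"method": "carry_out", "body": {"series": [[[0, 0.5, 0], 0], [[0, 0, 0], 0], [[0, 0, 0], 0], [[0, 0, 0], 0]]}}

```text
clock: 13.8
ee_pos: [0.5081, 0.1059, 0.2297]
tcp_rot: [-0.0, 1.0, 0.015, -0.0]
contact_force: [-0.3, 0.7, -0.7]
finger_gap: 0.0364
gripper_force: 0.0
```

```bash
python3 - <<'E'
from h import *
s=sense(); c=calibration("wrist"); w=camera("wrist"); save("w4",w); np.save("w4.npy",c,allow_pickle=True)
print(s["clock"],s["ee_pos"]); 
th=np.radians(3.3);o=np.array([.573,.0605])
W=lambda x,y,z:[o[0]+np.cos(th)*x-np.sin(th)*y,o[1]+np.sin(th)*x+np.cos(th)*y,z]
v=.048
P=[(0,.07,.062),(0,-.07,.062),(-.038,v+.06,.056),(-.074,v+.06,.056),(-.002,v+.0075,.032),(-.002,v-.0075,.032),(-.110,v+.0075,.032),(-.110,v-.0075,.032),(.05,-.048,.0476),(.05,-.016,.0476),(.05,.016,.0476),(.093,.048,.0386)]
uv=proj(c,[W(*p) for p in P])
lo=np.maximum(uv.min(0)-15,0).astype(int); hi=(uv.max(0)+15).astype(int)
im=w[lo[1]:hi[1],lo[0]:hi[0]]; f=3; r=cv2.resize(im,None,fx=f,fy=f,interpolation=cv2.INTER_CUBIC)
for p in (uv-lo+.5)*f-.5: cv2.drawMarker(r,tuple(int(round(k)) for k in p),(255,0,0),cv2.MARKER_CROSS,9,1)
save("w4c",r); print(lo,hi,f,r.shape)
E
```

```text
13.8 [0.50809098 0.10592706 0.22967412]
[200  11] [415 243] 3 (696, 645, 3)
```

View pics/w4c.png

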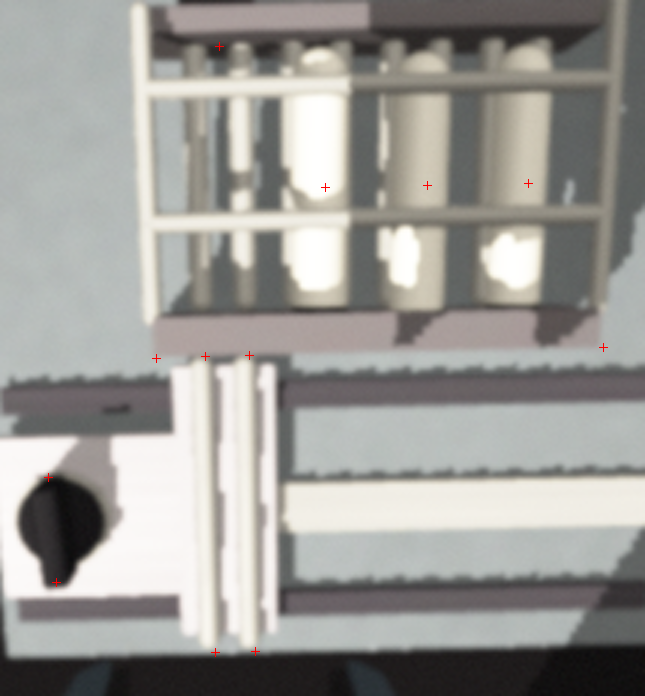

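The trough rods at crop x≈202 and 244 line up with the empty bay's rods (202 and 246 at the plate) to within about 1 mm, and the knob bar lies along the trough. The carriage is placed and clamped, so now for the tray.

>>> {"method": "carry_out", "body": {"series": [[[-0.1, 0.94, 0], 0], [[-0.1, 0.94, 0], 0], [[-0.1, 0.94, 0], 0], [[-0.1, 0.94, 0], 0], [[-0.1, 0.94, 0], 0], [[-0.1, 0.94, 0], 0], [[-0.1, 0.94, 0], 0], [[-0.1, 0.94, 0], 0], [[-0.1, 0.94, 0], 0], [[-0.1, 0.94, 0], 0]], "fingers": -0.35}}

```text
clock: 14.68
ee_pos: [0.4867, -0.1778, 0.2295]
tcp_rot: [-0.0, 1.0, 0.016, -0.0]
contact_force: [-0.2, 0.8, -0.8]
finger_gap: 0.0294
gripper_force: 0.0
```

>>> {"method": "carry_out", "body": {"series": [[[-0.1, 0.94, 0], 0], [[-0.1, 0.94, 0], 0], [[-0.1, 0.94, 0], 0], [[-0.1, 0.94, 0], 0], [[0, 0, 0], -0.6], [[0, 0, 0], 0], [[0, 0, 0], 0], [[0, 0, 0], 0]]}}

```text
clock: 15.35
ee_pos: [0.4784, -0.2892, 0.2296]
tcp_rot: [-0.0, 0.999, 0.036, -0.0]
contact_force: [-0.0, 0.2, 0.4]
finger_gap: 0.0294
gripper_force: 0.0
```

```bash
python3 - <<'E'
from h import *
s=sense(); c=calibration("wrist"); w=camera("wrist"); save("w5",w); np.save("w5.npy",c,allow_pickle=True)
q=s["tcp_rot"];print(s["clock"],s["ee_pos"],np.degrees(2*np.arctan2(q[2],q[1])))
pr=proj(c,[[.4783,-.290,.0226],[.5216,-.2868,.0226],[.435,-.2933,.0226]]);print(pr)
hsv=cv2.cvtColor(w,cv2.COLOR_RGB2HSV)
m=((hsv[:,:,1]<45)&(hsv[:,:,2]>90)).astype(np.uint8); m[250:]=0
n,l,st,ce=cv2.connectedComponentsWithStats(m)
for i in range(1,n):
    if st[i,4]>150: print(st[i],ce[i].round(1), cv2.minAreaRect(np.argwhere(l==i)[:,::-1].astype(np.float32)))
E
```

```text
15.35 [ 0.47839139 -0.28918802  0.22958194] 4.136091387295677
[[276.66163918 184.46875496]
 [276.65161551 144.74934866]
 [276.75772492 221.61925692]]
[    0     0    85   185 13097] [36.9 97.1] ((42.0, 92.0), (184.0, 84.0), 90.0)
[453 125  12  67 374] [458.8 156.9] ((458.81488037109375, 157.92971801757812), (6.912456512451172, 65.96166229248047), 5.856013774871826)
[ 222  137   22   96 1616] [232.6 184.2] ((232.4385223388672, 184.50189208984375), (95.47789001464844, 19.48308753967285), 88.23760986328125)
[ 267  137   20   97 1569] [276.4 181.7] ((276.4999694824219, 184.99996948242188), (18.999996185302734, 95.99998474121094), 0.0)
[ 310  137   23   97 1212] [319.9 178.5] ((320.38031005859375, 184.89401245117188), (19.42573356628418, 96.72916412353516), 2.862405300140381)
[  75  214   53   36 1126] [101.1 231.9] ((101.0, 231.5), (35.0, 52.0), 90.0)
```

```bash
python3 - <<'E'
from h import *
c=np.load("w5.npy",allow_pickle=True).item(); w=cv2.imread("pics/w5.png")
g=cv2.cvtColor(w,cv2.COLOR_BGR2GRAY).astype(int); h=cv2.cvtColor(w,cv2.COLOR_BGR2HSV)
for r in list(range(136,156,2))+list(range(206,238,2)): print(r,g[r,262:292:2].tolist(),h[r,276,1])
E
```

```text
136 [238, 238, 237, 217, 180, 158, 163, 218, 237, 224, 194, 174, 160, 161, 189] 107
138 [239, 240, 236, 231, 230, 193, 162, 212, 215, 180, 188, 198, 168, 154, 186] 112
140 [242, 241, 240, 242, 244, 213, 165, 180, 172, 149, 142, 158, 150, 155, 172] 130
142 [244, 243, 241, 243, 245, 212, 164, 170, 171, 152, 138, 151, 147, 157, 169] 125
144 [243, 243, 240, 243, 245, 208, 178, 196, 196, 175, 151, 152, 146, 157, 169] 51
146 [242, 242, 240, 242, 242, 226, 235, 239, 235, 222, 194, 163, 145, 156, 168] 16
148 [243, 243, 240, 241, 241, 248, 252, 252, 251, 245, 228, 184, 147, 157, 172] 5
150 [244, 244, 241, 239, 248, 254, 254, 255, 254, 252, 243, 205, 154, 157, 169] 2
152 [243, 243, 240, 239, 252, 254, 255, 255, 255, 254, 249, 220, 157, 152, 159] 1
154 [243, 242, 238, 239, 252, 255, 255, 255, 255, 254, 251, 223, 159, 147, 157] 0
206 [238, 238, 238, 243, 253, 255, 255, 255, 255, 253, 241, 193, 149, 155, 186] 1
208 [234, 235, 236, 242, 253, 255, 255, 255, 255, 253, 241, 194, 148, 149, 180] 1
210 [237, 237, 237, 242, 253, 255, 255, 255, 255, 253, 240, 191, 148, 152, 181] 1
212 [239, 239, 238, 242,
[... 317 characters left out ...]
237, 117, 39, 46, 46, 40, 32, 27, 85, 160, 218, 239] 16
222 [239, 239, 241, 237, 151, 49, 45, 46, 38, 33, 43, 110, 166, 218, 239] 21
224 [240, 239, 239, 242, 233, 134, 83, 106, 106, 107, 181, 210, 182, 217, 238] 124
226 [237, 238, 237, 243, 248, 213, 172, 221, 224, 223, 246, 239, 187, 217, 236] 104
228 [233, 232, 233, 242, 248, 223, 189, 228, 230, 232, 249, 239, 199, 225, 231] 96
230 [236, 237, 236, 242, 248, 225, 220, 236, 235, 237, 249, 240, 219, 235, 236] 82
232 [233, 233, 233, 234, 238, 222, 228, 233, 234, 234, 239, 230, 224, 233, 233] 88
234 [139, 141, 139, 135, 130, 122, 135, 140, 139, 139, 131, 127, 131, 138, 141] 132
236 [40, 37, 38, 38, 40, 39, 40, 38, 39, 38, 39, 37, 39, 38, 38] 26
```

```bash
python3 - <<'E'
from h import *
c=np.load("w5.npy",allow_pickle=True).item()
n=onplane(c,[(277,144.8)],.0226)[0];e=onplane(c,[(277.2,223.6)],.0305)[0]
a=n-e;print(n,e,np.hypot(*a[:2]),np.degrees(np.arctan2(a[1],a[0])),(n+e)/2)
E
```

```text
[ 0.52157371 -0.28717432  0.0226    ] [ 0.43549058 -0.29375256  0.0305    ] 0.08633410319854239 4.369892604887148 [ 0.47853215 -0.29046344  0.02655   ]
```

>>> {"method": "carry_out", "body": {"series": [[[0, 0.04, 1], -0.06], [[0, 0, 1], 0], [[0, 0, 1], 0], [[0, 0, 1], 0], [[0, 0, 1], 0], [[0, 0, 0.8], 0], [[0, 0, 0.4], 0], [[0, 0, 0.3], 0], [[0, 0, 0], 0], [[0, 0, 0], 0]]}}

```text
clock: 16.23
ee_pos: [0.4786, -0.2912, 0.0352]
tcp_rot: [-0.0, 0.999, 0.038, 0.0]
contact_force: [0.5, -0.7, 1.5]
finger_gap: 0.0296
gripper_force: 0.0
```

>>> {"method": "carry_out", "body": {"series": [[[0, 0, 0], 0], [[0, 0, 0], 0], [[0, 0, 0], 0], [[0, 0, 0], 0], [[0, 0, 0], 0]], "fingers": -1, "squeeze": 15}}

```text
clock: 16.65
ee_pos: [0.4785, -0.2905, 0.036]
tcp_rot: [-0.0, 0.999, 0.038, 0.0]
contact_force: [2.3, 12.2, 9.5]
finger_gap: 0.0178
gripper_force: 15.0
```

>>> {"method": "carry_out", "body": {"series": [[[0, 0, -0.5], 0], [[0, 0, -0.8], 0], [[0, 0, -0.9], 0], [[0, 0, -0.8], 0], [[0, -0.4, 0], 0], [[0.12, -0.8, 0], 0], [[0.14, -0.94, 0], 0], [[0.14, -0.94, 0], 0], [[0.14, -0.94, 0], 0], [[0.14, -0.94, 0], 0]]}}

```text
clock: 17.48
ee_pos: [0.4871, -0.1401, 0.1253]
tcp_rot: [0.0, 0.999, 0.038, 0.0]
contact_force: [-0.1, 0.0, -0.7]
finger_gap: 0.0174
gripper_force: 15.0
```

>>> {"method": "carry_out", "body": {"series": [[[0.15, -0.94, 0], 0], [[0.15, -0.94, 0], 0], [[0.15, -0.94, 0], 0], [[0.15, -0.94, 0], 0], [[0.15, -0.94, 0], 0], [[0.15, -0.94, 0], 0], [[0.15, -0.94, 0], 0], [[0.15, -0.94, 0], 0.27], [[0.1, -0.6, 0], 0], [[0.1, -0.4, 0], 0]]}}

```text
clock: 18.32
ee_pos: [0.51, 0.1185, 0.1252]
tcp_rot: [-0.0, 1.0, 0.03, 0.0]
contact_force: [-0.6, -0.5, -0.2]
finger_gap: 0.0176
gripper_force: 15.0
```

>>> {"method": "carry_out", "body": {"series": [[[0, 0, 0], 0], [[0, 0, 0], 0], [[0, 0, 0], 0]]}}

```text
clock: 18.57
ee_pos: [0.5101, 0.1157, 0.1249]
tcp_rot: [0.0, 1.0, 0.029, -0.0]
contact_force: [0.5, -0.2, -0.5]
finger_gap: 0.018
gripper_force: 15.0
```

```bash
python3 - <<'E'
from h import *
s=sense(); q=s["tcp_rot"];print(s["ee_pos"],np.degrees(2*np.arctan2(q[2],q[1])),s["contact_force"],s["finger_gap"])
c=calibration("wrist"); w=camera("wrist"); save("w6",w); np.save("w6.npy",c,allow_pickle=True)
E
```

```text
[0.51007156 0.11565256 0.12488886] 3.2848709295171656 [ 0.46974644 -0.16411865 -0.4713451 ] 0.018015841634470342
```

>>> {"method": "carry_out", "body": {"series": [[[-0.06, 0.33, 0], 0], [[0, 0, 0.5], 0], [[0, 0, 0.8], 0], [[0, 0, 0.5], 0], [[0, 0, 0.2], 0], [[0, 0, 0.2], 0], [[0, 0, 0.15], 0], [[0, 0, 0.05], 0], [[0, 0, 0], 0], [[0, 0, 0], 0]]}}

```text
clock: 19.45
ee_pos: [0.5093, 0.1064, 0.0533]
tcp_rot: [-0.0, 1.0, 0.029, 0.0]
contact_force: [0.4, -0.8, -0.4]
finger_gap: 0.0175
gripper_force: 15.0
```

>>> {"method": "carry_out", "body": {"series": [[[0, 0, 0.03], 0], [[0, 0, 0.03], 0], [[0, 0, 0], 0], [[0, 0, 0], 0]]}}

```text
clock: 19.78
ee_pos: [0.5095, 0.1067, 0.0518]
tcp_rot: [-0.0, 1.0, 0.029, 0.001]
contact_force: [-0.7, 1.6, 9.2]
finger_gap: 0.0177
gripper_force: 15.0
```

>>> {"method": "carry_out", "body": {"series": [[[0, 0, 0], 0], [[0, 0, 0], 0], [[0, 0, 0], 0], [[0, 0, 0], 0], [[0, 0, -0.5], 0], [[0, 0, -1], 0], [[0, 0, -1], 0], [[0, 0, -1], 0], [[-0.5, 0, -1], 0], [[-0.7, 0, -1], 0]], "fingers": -0.35}}

```text
clock: 20.62
ee_pos: [0.4736, 0.1043, 0.2174]
tcp_rot: [-0.0, 1.0, 0.029, 0.001]
contact_force: [0.6, 0.5, -0.4]
finger_gap: 0.0297
gripper_force: 0.0
```

>>> {"method": "carry_out", "body": {"series": [[[0, 0, 0], 0], [[0, 0, 0], 0], [[0, 0, 0], 0], [[0, 0, 0], 0]], "fingers": -1}}

```text
clock: 20.95
ee_pos: [0.473, 0.1043, 0.2151]
tcp_rot: [0.0, 1.0, 0.029, -0.001]
contact_force: [-0.2, -0.1, 0.2]
finger_gap: 0.0059
gripper_force: 0.0
```

```bash
python3 - <<'E'
from h import *
s=sense(); q=s["tcp_rot"];print(s["clock"],s["ee_pos"],np.degrees(2*np.arctan2(q[2],q[1])),s["finger_gap"])
c=calibration("wrist"); w=camera("wrist"); save("w7",w); np.save("w7.npy",c,allow_pickle=True)
th=np.radians(3.3); u=np.array([np.cos(th),np.sin(th),0])
p0=np.array([.5095,.1062,.0386]); uv=proj(c,[p0+u*.045,p0,p0-u*.045]); print(uv)
g=cv2.cvtColor(w,cv2.COLOR_RGB2GRAY).astype(int)
a,b=uv[0],uv[2]; d=(b-a)/np.linalg.norm(b-a)
for t in range(-16,int(np.linalg.norm(b-a))+20,3):
    x,y=a+d*t; x,y=int(round(x)),int(round(y)); 
    if 0<=y<420: print(y,x,g[y,x-14:x+15:2].tolist())
E
```

```text
20.95 [0.47299288 0.10429532 0.21508875] 3.296224877509677 0.005884569991628947
[[276.04531883 107.56559371]
 [276.01043711 155.01921827]
 [275.97810183 199.04305358]]
92 276 [162, 124, 105, 106, 99, 94, 94, 92, 94, 94, 105, 105, 96, 92, 91]
95 276 [164, 152, 209, 216, 176, 114, 100, 100, 104, 160, 213, 211, 160, 106, 99]
98 276 [231, 220, 237, 238, 203, 149, 199, 230, 230, 225, 239, 234, 190, 167, 224]
101 276 [242, 229, 238, 237, 203, 153, 205, 239, 231, 221, 239, 233, 190, 171, 222]
104 276 [244, 235, 238, 237, 204, 150, 153, 178, 174, 156, 186, 190, 175, 151, 161]
107 276 [245, 238, 238, 238, 204, 153, 152, 153, 151, 124, 135, 145, 136, 146, 157]
110 276 [245, 239, 237, 237, 207, 197, 212, 211, 199, 172, 151, 145, 135, 145, 156]
113 276 [245, 239, 236, 232, 240, 248, 250, 249, 243, 233, 200, 156, 133, 145, 158]
116 276 [245, 239, 231, 246, 253, 254, 254, 254, 253, 249, 229, 180, 140, 149, 159]
119 276 [246, 239, 233, 250, 254, 254, 255, 255, 254, 252, 240, 198, 142, 149, 157]
122 276 [245, 239, 234, 250, 254, 255, 255, 255, 254, 252, 240, 198, 143, 148, 156]
125 276 [246, 239, 23
[... 1865 characters left out ...]
 179, 172, 148, 114, 65, 94, 137, 182, 240]
194 276 [240, 234, 205, 84, 32, 39, 47, 42, 32, 26, 25, 95, 148, 203, 237]
197 276 [188, 195, 196, 83, 33, 41, 42, 39, 31, 27, 32, 127, 174, 191, 195]
200 276 [190, 191, 184, 126, 77, 63, 56, 52, 49, 60, 89, 153, 185, 190, 192]
203 276 [144, 144, 144, 141, 135, 130, 126, 124, 125, 134, 138, 140, 142, 144, 146]
206 276 [29, 28, 29, 29, 25, 28, 28, 27, 28, 29, 29, 30, 30, 30, 30]
209 276 [29, 28, 28, 25, 28, 27, 28, 28, 28, 29, 27, 30, 28, 30, 30]
212 276 [27, 28, 28, 29, 28, 30, 28, 29, 28, 28, 29, 28, 29, 27, 28]
215 276 [28, 28, 28, 27, 32, 29, 29, 29, 28, 29, 28, 30, 29, 28, 26]
218 276 [28, 27, 30, 28, 27, 29, 28, 29, 29, 28, 29, 28, 27, 26, 27]
```

The numbers show the tube seated in the trough, nose at row ~109 towards the plate and black end at rows ~191–200. Next I'll bring the closed fingers down behind the black end and push.

>>> {"method": "carry_out", "body": {"series": [[[-0.6, 0, 0], 0], [[-0.55, 0, 0.5], 0], [[0, 0, 1], 0], [[0, 0, 1], 0], [[0, 0, 1], 0], [[0, 0, 0.9], 0], [[0, 0, 0.6], 0], [[0, 0, 0.3], 0], [[0, 0, 0.15], 0], [[0, 0, 0], 0]]}}

```text
clock: 21.83
ee_pos: [0.4383, 0.1023, 0.0518]
tcp_rot: [0.0, 1.0, 0.029, -0.001]
contact_force: [-1.2, 0.6, -0.4]
finger_gap: 0.0005
gripper_force: 0.0
```

>>> {"method": "carry_out", "body": {"series": [[[0, 0, 0], 0], [[0, 0, 0], 0]]}}

```text
clock: 22.0
ee_pos: [0.4392, 0.1024, 0.0534]
tcp_rot: [-0.0, 1.0, 0.029, 0.001]
contact_force: [0.6, 1.4, 0.1]
finger_gap: 0.0002
gripper_force: 0.0
```

>>> {"method": "carry_out", "body": {"series": [[[0.2, 0, 0], 0], [[0.2, 0, 0], 0], [[0.2, 0, 0], 0], [[0.2, 0, 0], 0], [[0.2, 0, 0], 0], [[0.2, 0, 0], 0], [[0.2, 0, 0], 0], [[0.2, 0, 0], 0], [[0.2, 0, 0], 0], [[0.2, 0, 0], 0]]}}

```text
clock: 22.83
ee_pos: [0.4991, 0.1059, 0.0525]
tcp_rot: [-0.0, 1.0, 0.029, -0.0]
contact_force: [-0.3, -1.1, 0.4]
finger_gap: 0.0005
gripper_force: 0.1
```

>>> {"method": "carry_out", "body": {"series": [[[0.2, 0, 0], 0], [[0.2, 0, 0], 0], [[0.2, 0, 0], 0], [[0.2, 0, 0], 0], [[0.2, 0, 0], 0], [[0.1, 0, 0], 0], [[0, 0, 0], 0], [[0, 0, 0], 0]]}}

```text
clock: 23.5
ee_pos: [0.5314, 0.1077, 0.0525]
tcp_rot: [-0.0, 1.0, 0.029, -0.0]
contact_force: [0.2, -0.6, 0.3]
finger_gap: 0.0005
gripper_force: 0.0
```

```bash
python3 - <<'E'
from h import *
s=sense(); q=s["tcp_rot"];print(s["clock"],s["ee_pos"],np.degrees(2*np.arctan2(q[2],q[1])),s["contact_force"])
c=calibration("wrist"); w=camera("wrist"); save("w8",w); np.save("w8.npy",c,allow_pickle=True)
c=calibration("scene"); w=camera("scene"); save("s8",w)
x0,y0=225,185
im=cv2.resize(w[y0:y0+115,x0:x0+130],None,fx=5,fy=5,interpolation=cv2.INTER_CUBIC); save("s8c",im)
E
```

```text
23.5 [0.53140907 0.10771803 0.05246901] 3.301175134526732 [ 0.15993895 -0.55384743  0.31121121]
```

>>> {"method": "carry_out", "body": {"series": [[[0.1, 0, 0], 0], [[0.1, 0, 0], 0], [[0.1, 0, 0], 0], [[0.1, 0, 0], 0], [[0.1, 0, 0], 0], [[0.05, 0, 0], 0], [[0.05, 0, 0], 0], [[0, 0, 0], 0], [[0, 0, 0], 0]]}}

```text
clock: 24.35
ee_pos: [0.5494, 0.1088, 0.0525]
tcp_rot: [-0.0, 1.0, 0.029, 0.0]
contact_force: [-0.2, 0.5, 1.0]
finger_gap: 0.0001
gripper_force: 0.0
```

Now I'll creep forward in small steps until I feel the plate.

>>> {"method": "carry_out", "body": {"series": [[[0.04, 0, 0], 0], [[0.04, 0, 0], 0], [[0.04, 0, 0], 0], [[0, 0, 0], 0], [[0, 0, 0], 0]]}}

```text
clock: 24.77
ee_pos: [0.552, 0.1089, 0.0524]
tcp_rot: [0.0, 1.0, 0.029, -0.001]
contact_force: [-5.7, 0.4, 4.5]
finger_gap: 0.0007
gripper_force: 2.6
```

>>> {"method": "carry_out", "body": {"series": [[[0.03, 0, 0], 0], [[0.02, 0, 0], 0], [[0, 0, 0], 0], [[0, 0, 0], 0]]}}

```text
clock: 25.1
ee_pos: [0.5521, 0.1089, 0.0523]
tcp_rot: [0.0, 1.0, 0.029, -0.002]
contact_force: [-12.8, -0.3, 10.2]
finger_gap: 0.0001
gripper_force: 6.3
```

>>> {"method": "carry_out", "body": {"series": [[[-0.1, 0, 0], 0], [[-0.4, 0, 0], 0], [[-0.6, 0, 0], 0], [[-0.6, 0, 0], 0], [[0, 0, -0.5], 0], [[0, 0, -1], 0], [[0, 0, -1], 0], [[0, 0, -1], 0], [[0, 0, -1], 0], [[0, 0, -0.6], 0]]}}

```text
clock: 25.93
ee_pos: [0.5045, 0.1062, 0.2087]
tcp_rot: [-0.0, 1.0, 0.029, 0.002]
contact_force: [0.2, 0.3, 0.3]
finger_gap: 0.0003
gripper_force: 0.0
```

>>> {"method": "carry_out", "body": {"series": [[[0, 0, 0], 0], [[0, 0, 0], 0], [[0, 0, 0], 0]]}}

```text
clock: 26.18
ee_pos: [0.5032, 0.1061, 0.2049]
tcp_rot: [0.0, 1.0, 0.029, -0.0]
contact_force: [-0.9, 0.3, -0.2]
finger_gap: 0.0003
gripper_force: 0.0
```

```bash
python3 - <<'E'
from h import *
s=sense(); print(s["clock"],s["ee_pos"],s["contact_force"])
w=camera("wrist"); save("w9",w)
t=camera("scene"); save("s9",t)
a=cv2.resize(w[0:240,190:430],(520,520),interpolation=cv2.INTER_CUBIC)
b=cv2.resize(t[200:300,225:325],(280,280),interpolation=cv2.INTER_CUBIC)
k=np.zeros((520,800,3),np.uint8); k[:,:520]=a; k[:280,520:]=b
k[290:,520:]=cv2.resize(w[60:145,220:323],(280,230),interpolation=cv2.INTER_CUBIC)
save("fin",k)
E
```

```text
26.1833 [0.50323547 0.10607012 0.20488215] [-0.88777587  0.33662538 -0.22115242]
```

View pics/fin.png

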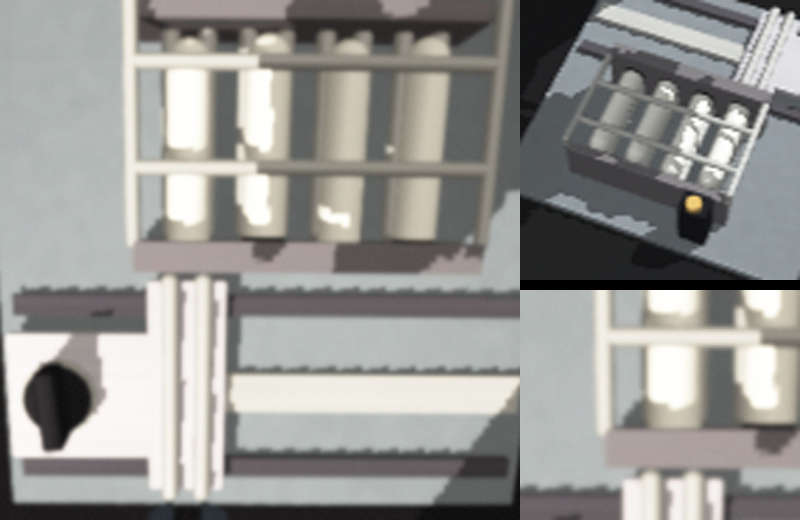

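The final view shows four tubes in the rack. The new one at (187,140) has its nose level with the others, nothing sticks out in front of the plate, the trough is empty and the knob bar lies along the trough. Handing in.

```bash
python3 -c "
from cell import *
print(job_done())"
```

```text
the job is handed in; nothing more can be done
None
```

The sample tube is loaded in the empty bay, pushed in until the fingers met the front plate so its black end should be flush, with the carriage lined up and the clamp knob turned back to tight. The job is handed in at about 26 s, but no verdict came back.

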